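Tighten a test-clamp screw with the long arm of a hex key

ROBOT

A 6-joint arm with a two-finger parallel gripper is mounted at the origin on the work surface. World frame = base frame: x ahead of the robot, y to its left, z up, the work surface at z = 0. Lengths are in m, angles in rad, forces in N, time in s.
With the tool pointing down it reaches from about 0.375 to 0.975 m from the base axis. Payload 3.8 kg.
Tool frame: the origin (TCP) lies midway between the tips of the shut fingers; the grasp point (between the pads) lies 19 mm behind it; x points along the fingers, y is the direction in which the jaws open and shut, and the axes are right-handed (so a half turn about x gives the same grasp; the last joint's range is limited). The gripper opens to 88 mm and grips with 3 to 60 N. Pads are 18 mm wide; open, the fingers measure 123 mm over their backs; the gripper's body (75 mm by 187 mm) begins 45 mm behind the grasp point.
Start: joints at [1.273, 0.264, 1.604, -0, 1.274, -0.037], TCP at [0.174, 0.652, 0.239] pointing down, gripper open.
Joint ranges: [-2.63, 2.63], [-0.94, 2.18], [0.31, 2.57], [-1.31, 4.45], [0, 2.66], [-2.55, 2.55]. Speed limits (rad/s): [2.57, 2.57, 3.14, 3.14, 3.14, 3.14].

INTERFACE

Orientations are given as a rotation vector (axis times angle).
In Python, from cell import manip, inverse_kinematics, cams, order gives the robot as it stands. Calls block until the motion is done:
- manip.move_pose(position, orientation): joint-space move of the TCP to a pose.
- manip.move_linear(position, rate=0.15, rot=None): straight line of the TCP; rot=None keeps the orientation; rate is the mean speed in m/s.
- manip.set_joints(angles): joint-space move.
- manip.set_gripper(opening, force=None): finger opening in m; force is the grip in N (None keeps the last); returns when the fingers have stopped.
- manip.dwell(seconds).
- inverse_kinematics(position, orientation): joint angles nearest the present ones, or None.
- manip.state(): the state.
- cams.capture(name): name is "side" or "top"; returns a dict with "image" (400x640x3 uint8, blue, green, red), "z_map" (400x640 float32, m along the optical axis (not along the pixel's ray), 0 where there is no reading), "intrinsics" (3x3 intrinsics, pixels), "position" and "orientation" of the camera in the world. Camera axes: x right, y down, z forward; pixel columns grow to the right and rows downward; lengths in m; the calibration is good to about 2 mm. A picture is of the moment at which its call begins.
A pose or a line that the arm cannot do raises manip.IKError and nothing moves.
- order.close_job(): hands the job in, once; it reports no verdict.
The state is a dict: "clock": time; "joint_pos": joint angles; "joint_velocities": joint speeds; "tau": joint torques, N m; "tool_pos": TCP position; "tcp_rot": TCP orientation; "contact_force": force on the tool from outside, world axes, zero at the start; "moment": the same for the moment, N m; "gripper_width": finger opening in m.
Only numpy, scipy, OpenCV 4.12 (cv2) and the standard library are available. Lean on these libraries where they do the work, as an engineer would, in place of code of your own. Each camera call takes 0.05 s, during which the arm holds its last target. There are 200 camera calls.

TASK

Take the L-shaped hex key out of its leaning stand, turn it over and seat its short arm fully in the socket of the clamp's cap screw. Then, using the outer half of the long arm as the lever, turn the stiff screw clockwise (seen from above) until it comes up hard against its stop, without forcing the key or the screw. Leave the key standing in the screw, and leave the two aluminium grips and the carton alone.

Things in the scene. Friction and masses are not known exactly. Their poses are not given: they have to be found in the camera images.
- key_grip (a point): Loose L-shaped hex key, plain steel, 14 mm across flats, 260 g; long arm 170 mm, short arm 60 mm, from the bend (where the centre lines meet). This point: centre line of the long arm, 60 mm from the bend, near the centre of mass. +x: along the long arm away from the bend; -z: the way the short arm points; +-y: normal to the L and to a pair of flats (grip these).
- key_foot (a point): Centre of the end face of the key's short arm, 60 mm from the bend; axes as key_grip. The last 1.5 mm tapers by 1 mm all round. With this arm in the screw and no hand on it the key sags about 10 degrees, long end down. Turning the key from its stand to short arm down is 60 degrees about its y axis.
- key_end (a point): Centre of the end face of the key's long arm, 170 mm from the bend; axes as key_grip. At the start this end is 62 mm deep in the stand's hole, with some play; bend uppermost, long arm about 30 degrees from vertical, short arm drooping 30 degrees. The key pulls out along its long arm.
- socket (a point): Centre of the mouth of the cap screw's hexagonal socket, at the top of its head (74 mm above the bench). Socket 15.2 mm across flats, 18 mm deep, axis vertical; head 29 mm across, 24 mm above the clamp's top. +x points to a corner of the hexagon and turns with the screw: the key fits with its x axis at 0, 60, 120.. degrees to it, give or take 8 (also the play felt in turning).
- screw (a joint): Angle of the cap screw, rad, growing clockwise seen from above (tightening). Starts at 0 to 0.45; tight against a hard stop near 1.3, where the push needed rises steeply. Stiff: about 1.2 N m of steady friction, stays where left. Some 8 N sideways near the far end of the key's long arm turns it; over some 14 N there (2.4 N m) is forcing it.
- mouth (a point): Centre of the hole's mouth in the fixed grey plastic key stand, about 79 mm above the bench. Tube 36 mm square leaning 30 degrees from vertical towards this point's +y; point z is vertical; foot 90 x 120 mm. Hole 18 mm square, 62 mm deep along the leaning axis.
- clamp: Fixed specimen clamp: dark base plate 170 x 150 x 16 mm, on it two aluminium jaws 75 x 62 mm with a steel strip between, top at 50 mm, the cap screw upright in the middle. Origin under the screw at bench level; the plate's 170 mm side is along x.
- tgrip0: T-shaped aluminium grip, 62 x 60 x 24 mm, loose on the bench beyond the work; leave alone. Origin under the centre of its cross bar.
- tgrip1: A second such grip, same shape; leave alone.
- carton: Open cardboard carton 90 x 100 x 50 mm, on the bench beyond the work; leave alone. Origin under its centre.
Mind the look-alikes: they are no part of the job. What is meant by the part that bears key_grip is not green, and is the larger of those in its own colour.

How it is judged:
By the outcome, as a careful person would: the job done as asked, in the order asked, and still so for the second after the job is handed in, with the robot touching nothing.
It also fails if it takes over 72 s, if anything falls off the work surface, if the arm or the gripper's body presses on something with over 40 N, if the wrist force passes 120 N, or if a joint passes its speed limit or range.

## Working session

There is one attempt and no reset: what is moved stays moved. The work goes in short steps, each a Python script; the robot and the scene stay as the last script left them, time stands still between calls to the robot, and variables do not carry over. Pictures are saved under pics/ and viewed, about 8 in all and at most 12, crops included, and the job is handed in when it is done.

```bash
mkdir -p pics; ls; cat > h.py <<'E'
import numpy as np,cv2
from scipy.spatial.transform import Rotation as R
from cell import manip,inverse_kinematics,cams,order
def cap(n):
    c=cams.capture(n); o=np.array(c["orientation"],float)
    c["R"]=o if o.shape==(3,3) else (R.from_rotvec(o).as_matrix() if o.size==3 else None)
    c["K"]=np.array(c["intrinsics"]);c["p"]=np.array(c["position"],float); return c
def cloud(c):
    z=c["z_map"];v,u=np.mgrid[:z.shape[0],:z.shape[1]];K=c["K"]
    P=np.stack([(u-K[0,2])/K[0,0]*z,(v-K[1,2])/K[1,1]*z,z],-1)@c["R"].T+c["p"]
    P[z==0]=np.nan; return P
def ray(c,u,v,h):
    d=c["R"]@np.linalg.solve(c["K"],[u,v,1.]); return c["p"]+d*(h-c["p"][2])/d[2]
def proj(c,P):
    q=c["K"]@(c["R"].T@(np.array(P)-c["p"]));return q[:2]/q[2]
E
python3 - <<'E'
from h import *
import pickle
for n in("top","side"):
    c=cap(n);cv2.imwrite(f"pics/{n}0.png",c["image"]);print(n,c["orientation"],c["p"],c["K"].tolist());pickle.dump(c,open(n+"0.pkl","wb"))
print(manip.state())
E
```

```text
pics
top [-2.1399505   2.05189169 -0.2299108 ] [0.30950849 0.11627456 1.13985818] [[460.61584898693934, 0.0, 317.993663399787], [0.0, 460.61584898693934, 204.66827603031774], [0.0, 0.0, 1.0]]
side [-2.30031744  0.96268633 -0.35361469] [ 0.03741854 -0.35797118  0.96722267] [[465.77388265849464, 0.0, 317.2663061871445], [0.0, 465.77388265849464, 193.55009245828046], [0.0, 0.0, 1.0]]
{'clock': 0.1, 'joint_pos': array([ 1.27310607e+00,  2.64649629e-01,  1.60522299e+00, -2.08403944e-05,
        1.27370721e+00, -3.68935366e-02]), 'joint_velocities': array([ 4.74883174e-04, -2.92427105e-03, -3.34458356e-03, -8.52070133e-05,
        8.43869993e-04,  7.94444028e-04]), 'tau': array([-3.54379499e-04, -5.03628087e+01, -3.58065248e+01,  7.29605067e-02,
        2.35057186e-02, -7.78495928e-05]), 'tool_pos': array([0.17386565, 0.65156254, 0.23753931]), 'tcp_rot': array([ 0.20318308,  1.56139515, -0.20627348]), 'contact_force': array([-0.14952253, -0.15880003, -0.35151014]), 'moment': array([-0.04723177,  0.05142332,  0.00998708]), 'gripper_width': 0.08813373685281709}
```

View pics/top0.png

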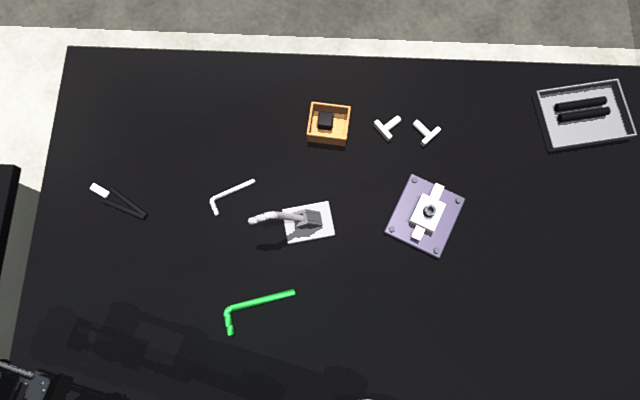

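View pics/side0.png

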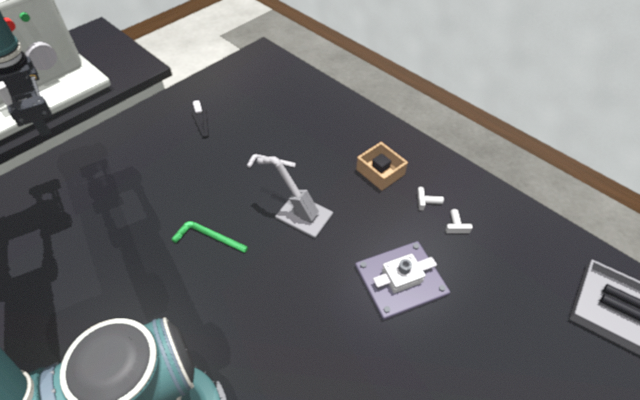

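Three things look like the key in the top view: a green one lying at (260,305), a small grey one lying at (232,195), and the large grey one in the stand, from (250,220) to (310,217). The last fits, since it is not green, is the larger of the grey ones and sits in the leaning stand. I'll confirm that with an enlarged crop and measure.

```bash
python3 - <<'E'
from h import *
import pickle
T=pickle.load(open("top0.pkl","rb"));S=pickle.load(open("side0.pkl","rb"))
a=T["image"][165:265,200:350];b=S["image"][140:240,235:345]
a=cv2.resize(a,None,fx=5,fy=5,interpolation=2)[:, :];b=cv2.resize(b,None,fx=5,fy=5,interpolation=2)
c=np.zeros((600,800,3),np.uint8)
a=cv2.resize(T["image"][175:265,205:345],None,fx=3.4,fy=3.4,interpolation=2);b=cv2.resize(S["image"][145:240,240:340],None,fx=3.2,fy=3.2,interpolation=2)
d=cv2.resize(T["image"][170:265,380:470],None,fx=3,fy=3,interpolation=2)
c[:a.shape[0],:a.shape[1]]=a;c[:b.shape[0],480:480+b.shape[1]]=b;c[310:310+d.shape[0],:d.shape[1]]=d
d=cv2.resize(S["image"][240:320,350:455],None,fx=3.4,fy=3.4,interpolation=2);c[310:310+d.shape[0],400:400+d.shape[1]]=d
cv2.imwrite("pics/crop1.png",c)
for n,C,(u0,u1,v0,v1) in(("top",T,(240,340,190,250)),("side",S,(240,340,145,240))):
    P=cloud(C)[v0:v1,u0:u1].reshape(-1,3);im=C["image"][v0:v1,u0:u1].reshape(-1,3)
    for lo,hi in((0.005,.02),(.06,.09),(.09,.11),(.11,.13),(.13,.15),(.15,.17),(.17,.19),(.19,.23)):
        m=(P[:,2]>lo)&(P[:,2]<hi);q=P[m]
        print(n,lo,m.sum(),q.mean(0).round(4) if m.any() else '',q.min(0).round(3) if m.any() else '',q.max(0).round(3) if m.any() else '')
P=cloud(T)
m=np.zeros(P.shape[:2],bool);m[165:265,375:475]=1
for lo,hi in((.008,.03),(.04,.06),(.066,.09)):
    k=(m&(P[...,2]>lo)&(P[...,2]<hi)).astype(np.uint8)
    n,l,st,ce=cv2.connectedComponentsWithStats(k)
    for i in range(1,n):
        if st[i,4]>20:
            ct=cv2.findContours((l==i).astype(np.uint8),0,2)[0][0];r=cv2.minAreaRect(ct);print(lo,st[i,4],r,P[l==i].mean(0), (P[l==i].max(0)+P[l==i].min(0))/2,[ray(T,*x,(.016,.05,.074)[(lo>.01)+(lo>.06)])[:2].round(4).tolist() for x in cv2.boxPoints(r)])
E
```

```text
top 0.005 1162 [0.5217 0.1541 0.0113] [0.455 0.09  0.005] [0.601 0.31  0.02 ]
top 0.06 277 [0.5234 0.1643 0.0768] [0.504 0.142 0.06 ] [0.546 0.193 0.09 ]
top 0.09 39 [0.5205 0.1822 0.0992] [0.513 0.161 0.09 ] [0.534 0.192 0.11 ]
top 0.11 44 [0.516  0.1961 0.12  ] [0.508 0.187 0.11 ] [0.525 0.209 0.129]
top 0.13 80 [0.5068 0.2363 0.142 ] [0.493 0.197 0.13 ] [0.523 0.285 0.15 ]
top 0.15 165 [0.5058 0.2442 0.1606] [0.496 0.213 0.15 ] [0.52  0.28  0.169]
top 0.17 34 [0.5091 0.2357 0.1718] [0.502 0.225 0.17 ] [0.516 0.248 0.177]
top 0.19 0   
side 0.005 1083 [0.5271 0.1722 0.0115] [0.421 0.069 0.005] [0.758 0.424 0.02 ]
side 0.06 293 [0.5211 0.159  0.0757] [0.502 0.138 0.06 ] [0.548 0.186 0.09 ]
side 0.09 62 [0.5184 0.1803 0.0994] [0.511 0.153 0.09 ] [0.538 0.196 0.109]
side 0.11 59 [0.5149 0.194  0.12  ] [0.507 0.183 0.11 ] [0.524 0.206 0.13 ]
side 0.13 92 [0.5067 0.2267 0.1416] [0.49  0.195 0.13 ] [0.522 0.283 0.15 ]
side 0.15 126 [0.5047 0.235  0.1606] [0.494 0.208 0.15 ] [0.518 0.272 0.17 ]
side 0.17 26 [0.5076 0.2331 0.1721] [0.502 0.221 0.17 ] [0.514 0.245 0.175]
side 0.19 0   
0.00
[... 213 characters left out ...]
0.0974], [0.6014, -0.2373], [0.4469, -0.1647]]
0.04 671 ((426.7629089355469, 212.2835235595703), (26.195932388305664, 32.38954544067383), 23.96249008178711) [ 0.55426834 -0.13055531  0.04951291] [ 0.55635561 -0.13159363  0.04983807] [[0.529, -0.0864], [0.604, -0.1185], [0.5797, -0.1763], [0.5055, -0.1435]]
0.04 21 ((429.0, 210.0), (4.0, 4.0), 90.0) [ 0.55884388 -0.13532987  0.05548591] [ 0.5586725  -0.13540073  0.05594765] [[0.5649, -0.1318], [0.5653, -0.1415], [0.5553, -0.1414], [0.5549, -0.1317]]
0.066 90 ((429.0, 209.5), (11.0, 12.0), 90.0) [ 0.55596841 -0.13189749  0.07293944] [ 0.55634623 -0.13215012  0.07219243] [[0.5686, -0.117], [0.5698, -0.1454], [0.5431, -0.145], [0.5419, -0.1168]]
```

View pics/crop1.png

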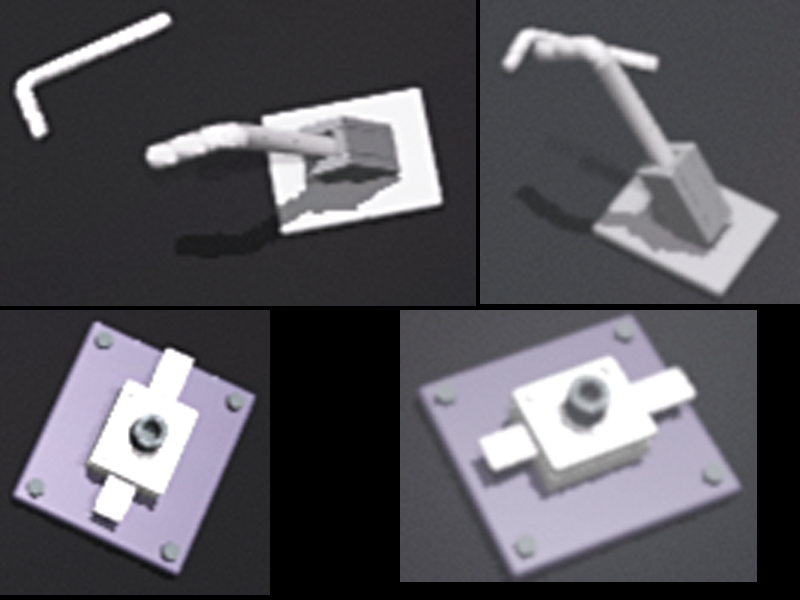

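The crop confirms it: the larger plain steel key is in the stand with its bend up, and the small grey one lies on the bench. The socket is near (0.556,-0.131,0.074), and the head's measured size (27-28 mm) agrees with the 29 mm given. Next I'll triangulate the key's arms from their centre lines in both views and check that the arm can reach.

```bash
cat >> h.py <<'E'
def plane(c,m):
    v,u=np.nonzero(m);vx,vy,x,y=cv2.fitLine(np.stack([u,v],1).astype(np.float32),cv2.DIST_L2,0,.01,.01).ravel()
    Ki=np.linalg.inv(c["K"]);a=c["R"]@Ki@[x,y,1];b=c["R"]@Ki@[x+50*vx,y+50*vy,1]
    n=np.cross(a,b);n/=np.linalg.norm(n);return n,n@c["p"]
def axis3(cs,ms):
    (n1,d1),(n2,d2)=plane(cs[0],ms[0]),plane(cs[1],ms[1])
    d=np.cross(n1,n2);d/=np.linalg.norm(d);return np.linalg.solve([n1,n2,d],[d1,d2,0]),d
def nearest(p,d,q,e):
    s,t=np.linalg.lstsq(np.stack([d,-e],1),q-p,rcond=None)[0];return p+s*d,q+t*e
def tool(d,a):   # tool x = sin a * d - cos a * z ; tool y horizontal normal to d
    x=np.array([np.sin(a)*d[0],np.sin(a)*d[1],-np.cos(a)]);y=np.array([-d[1],d[0],0.]);return np.stack([x,y,np.cross(x,y)],1)
E
python3 - <<'E'
from h import *
import pickle
cs=[pickle.load(open(n+"0.pkl","rb")) for n in("top","side")]
L=[];Sh=[]
for c in cs:
    P=cloud(c);g=(P[...,1]>.12)&(P[...,1]<.3)&(P[...,0]>.48)&(P[...,0]<.55)
    L.append(g&(P[...,2]>.094)&(P[...,2]<.155)&(P[...,1]<.22));Sh.append(g&(P[...,2]>.12)&(P[...,1]>.24));print(L[-1].sum(),Sh[-1].sum())
p,d=axis3(cs,L);q,e=axis3(cs,Sh)
d*=np.sign(d[2]);e*=-np.sign(e[2])
b1,b2=nearest(p,d,q,e);print("long",d,"short",e,"bend",b1,b2,"dot",d@e)
m=p+d*(.079-p[2])/d[2];print("mouth",m,"len to bend",np.linalg.norm(b1-m))
print("foot",b1+.06*e)
h=np.array([d[0],d[1]]);print("yaw",np.arctan2(h[1],h[0]),"tilt",np.degrees(np.arccos(d[2])))
# stand foot direction
c=cs[0];P=cloud(c);k=((P[...,2]>.004)&(P[...,2]<.03)&(P[...,1]>.08)&(P[...,1]<.24)&(P[...,0]>.44)&(P[...,0]<.6)&(c["image"].min(2)>110)).astype(np.uint8)
hl=max(cv2.findContours(k,0,2)[0],key=cv2.contourArea);print([ray(c,*x,.012)[:2].round(4).tolist() for x in cv2.boxPoints(cv2.minAreaRect(hl))])
dd=h/np.linalg.norm(h)
g=b1-.06*d
for a in np.radians([0,30,45,60]):
    for s in(1,-1):
        Rt=tool(dd*1,a)
        if s<0:Rt=Rt@np.diag([1,-1,-1])
        print(np.degrees(a),s,[None if (j:=inverse_kinematics(g+t*.1*d+.019*Rt[:,0]-u*Rt[:,0],R.from_matrix(Rt).as_rotvec())) is None else j.round(2).tolist() for t,u in((0,0),(1,0),(0,.1))])
E
```

```text
131 138
181 83
long [-0.11947646  0.56050022  0.81949062] short [-0.18363302  0.78609868 -0.59019301] bend [0.50935724 0.23433016 0.17084599] [0.50970593 0.23440919 0.17084277] dot -0.0211093247906894
mouth [0.52274779 0.17151101 0.079     ] len to bend 0.1120769302117048
foot [0.49833926 0.28149608 0.13543441]
yaw 1.7808135119041073 tilt 34.966164821089556
[[0.5564, 0.2257], [0.584, 0.1087], [0.4963, 0.0892], [0.4695, 0.2043]]
0.0 1 [None, None, None]
0.0 -1 [[0.33, 0.16, 1.99, -0.0, 0.99, 0.12], [0.43, 0.1, 1.9, -0.0, 1.14, 0.22], [0.33, 0.06, 1.9, -0.0, 1.17, 0.12]]
29.999999999999996 1 [None, None, None]
29.999999999999996 -1 [[0.03, 0.21, 2.03, 0.59, 1.08, -0.51], [0.14, 0.11, 1.98, 0.57, 1.17, -0.33], [-0.05, 0.13, 1.95, 0.53, 1.26, -0.48]]
45.0 1 [[-0.08, 0.31, 2.02, 0.8, 1.22, 2.4], None, [-0.2, 0.25, 1.94, 0.72, 1.39, 2.44]]
45.0 -1 [[-0.08, 0.31, 2.02, 0.8, 1.22, -0.74], [0.02, 0.17, 2.01, 0.81, 1.27, -0.57], [-0.2, 0.25, 1.94, 0.72, 1.39, -0.71]]
59.99999999999999 1 [[-0.17, 0.43, 2.01, 0.96, 1.39, 2.22], [-0.07, 0.28, 2.02, 1.0, 1.42, 2.38], [-0.3, 0.41, 1.92, 0.86, 1.53, 2.26]]
59.99999999999999 -1 [[-0.17, 0.43, 2.01, 0.96, 1.39, -0.92], [-0.07, 0.28, 2.02, 1.0, 1.42, -0.76], [-0.3, 0.41, 1.92, 0.86, 1.53, -0.88]]
```

```bash
cat >> h.py <<'E'
YAW=1.788;D=np.array([np.cos(YAW),np.sin(YAW)]);FL=np.diag([1,-1,-1])
def st(t=""):
    s=manip.state();print(t,"t%.1f"%s["clock"],s["tool_pos"].round(4),"F",s["contact_force"].round(1),"M",s["moment"].round(2),"w%.4f"%s["gripper_width"]);return s
E
python3 - <<'E'
from h import *
a=np.radians(56);Rt=tool(D,a)@FL;rv=R.from_matrix(Rt).as_rotvec()
dl=np.array([*(np.sin(np.radians(34))*D),np.cos(np.radians(34))])
b=np.array([.5095,.2343,.1708]);g=b-.06*dl;T=g+.019*Rt[:,0];print(g,T)
manip.move_pose(T-.10*Rt[:,0]+[0,0,.13],rv);st()
manip.move_pose(T-.10*Rt[:,0],rv);st()
manip.move_linear(T,rate=.1);st()
manip.set_gripper(0,40);st("grip")
manip.move_linear(T+.085*dl,rate=.06);st("out")
c=cap("side");d=cap("top")
print([proj(x,T+.085*dl) for x in(c,d)])
def cr(x):
    u,v=proj(x,T+.085*dl).astype(int);u=min(max(u,80),560);v=min(max(v,75),325);return cv2.resize(x["image"][v-75:v+75,u-65:u+65],(400,460))
cv2.imwrite("pics/grasp.png",np.hstack([cr(c),cr(d)]))
E
```

```text
[0.51673036 0.20153676 0.12105775] [0.51333587 0.21691837 0.11043308]
 t2.4 [0.531  0.1368 0.2964] F [-0.6 -0.8 -0.5] M [-0.44 -0.02  0.01] w0.0882
 t3.0 [0.5315 0.1367 0.1671] F [0.8 0.1 0.1] M [-0.37  0.01 -0.03] w0.0883
 t4.1 [0.5139 0.2166 0.1108] F [ 0.   0.5 -0.6] M [-0.38  0.02 -0.03] w0.0881
grip t5.3 [0.5133 0.217  0.1105] F [ 0.  -0.1 -0.2] M [-0.37 -0.03 -0.  ] w0.0133
out t6.8 [0.503  0.2632 0.1805] F [ 0.8 -0.4 -2.4] M [-0.74 -0.12 -0.02] w0.0129
[array([263.77379944, 150.51053166]), array([254.99089879, 215.30533368])]
```

View pics/grasp.png

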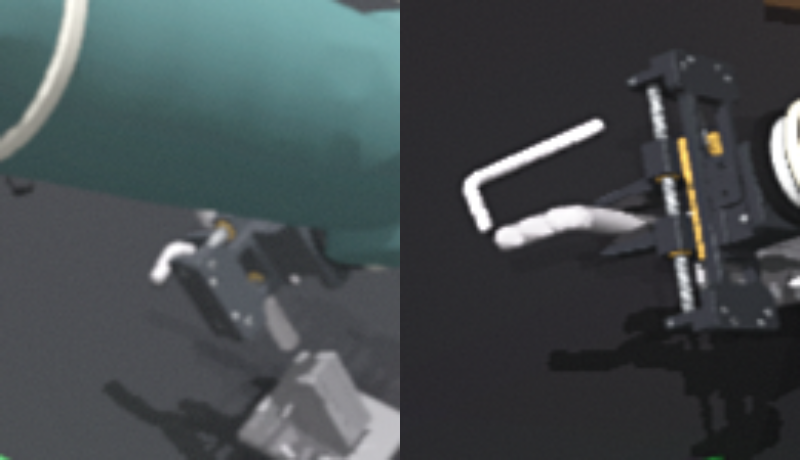

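The key is gripped (width 12.9 mm, weight about 2.4 N felt) and out of the stand. I'll carry it over to hover above the screw.

```bash
cat >> h.py <<'E'
def U(p): return np.array([np.cos(p),np.sin(p),0.])
SOC=np.array([.5557,-.1313,.074])
def hold(phi,footz,soc=SOC,off=np.zeros(3),tilt=0.):
    """tool pose putting the foot at (soc xy, footz) with long arm at azimuth phi; off = foot error in key frame (x,y,z)"""
    Rt=tool(U(phi+np.pi)[:2],tilt)@FL
    y=np.cross([0,0,1.],U(phi))
    k=np.array([soc[0],soc[1],footz])-(off[0]*U(phi)+off[1]*y+off[2]*np.array([0,0,1.]))
    return k+.06*U(phi)+[0,0,.06]+.019*Rt[:,0],R.from_matrix(Rt).as_rotvec()
E
python3 - <<'E'
from h import *
import pickle
for f in(-80,-90,-97,-110,-37,-50):
    p,r=hold(np.radians(f),.12);j=inverse_kinematics(p,r);print(f,None if j is None else j.round(2))
s=manip.state();manip.move_linear(s["tool_pos"]+[0,0,.1],rate=.2)
f=np.radians(-92)
p,r=hold(f,.114)
manip.move_pose(p+[0,0,.08],r);manip.move_linear(p,rate=.15);st()
cs=[cap("top"),cap("side")]
out=[]
for n,c in zip(("top","side"),cs):
    pickle.dump(c,open(n+"1.pkl","wb"));u,v=proj(c,[.556,-.15,.11]).astype(int);print(n,u-50,v-60)
    out.append(cv2.resize(c["image"][v-60:v+60,u-50:u+50],(400,480),interpolation=2))
cv2.imwrite("pics/hover.png",np.hstack(out))
E
```

```text
-80 [-0.37  0.18  1.86 -0.    1.11 -0.54]
-90 [-0.37  0.16  1.88 -0.    1.1  -0.37]
-97 [-0.38  0.15  1.89  0.    1.1  -0.26]
-110 [-0.38  0.12  1.92 -0.    1.1  -0.03]
-37 [-0.31  0.23  1.79 -0.    1.12 -1.24]
-50 [-0.33  0.22  1.81 -0.    1.12 -1.03]
 t9.9 [ 0.5541 -0.1912  0.1555] F [-0.1 -0.  -1.7] M [-0.06  0.06 -0.03] w0.0129
top 390 146
side 364 199
```

View pics/hover.png

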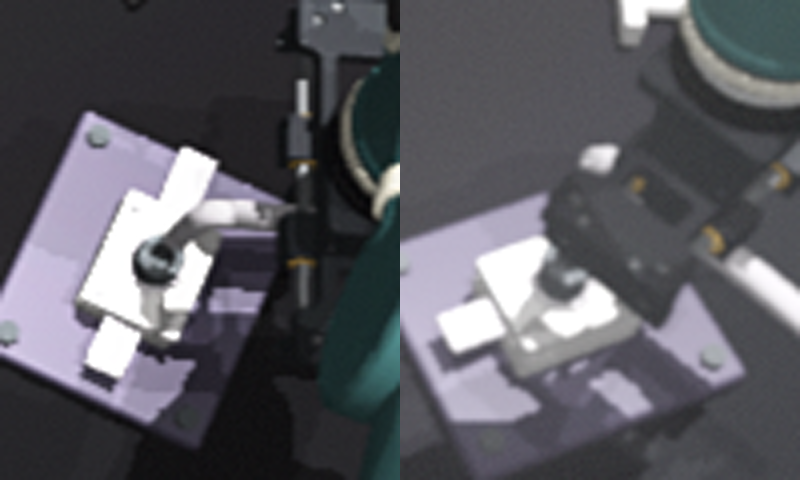

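Top view: the key's bend is near px (437,200), its short arm runs down to just above the head at (429,211), and the long arm goes right into the fingers. Side view: the bend is near (414,238), with the long arm showing beyond the fingers. I'll now measure how the key sits in the hand from the depth maps and compare it with the prediction.

```bash
python3 - <<'E'
from h import *
import pickle
cs=[pickle.load(open(n+"1.pkl","rb")) for n in("top","side")]
f=np.radians(-92);u=U(f);y=np.cross([0,0,1.],u);TP=manip.state()["tool_pos"]
g0=TP+[0,0,.019]   # grasp point
print("pred bend",g0-.06*u,"foot",g0-.06*u-[0,0,.06])
for n,c in zip("ts",cs):
    P=cloud(c);L=P-g0;X,Y,Z=L@u,L@y,L[...,2]
    near=np.isfinite(X)&(abs(Y)<.014)&(c["image"].min(2)>90)
    for lo,hi in((-.08,-.065),(-.065,-.05),(-.05,-.035),(-.035,-.02),(.02,.05),(.05,.08),(.08,.105),(.1,.13)):
        m=near&(X>lo)&(X<hi)&(Z>-.03)&(Z<.03)
        if m.sum()>3:print(n,"long",lo,m.sum(),"x%.4f y%.4f z%.4f zmax%.4f"%(X[m].mean(),Y[m].mean(),Z[m].mean(),np.percentile(Z[m],90)))
    for lo,hi in((-.02,0),(-.03,-.02),(-.04,-.03),(-.05,-.04),(-.06,-.05)):
        m=near&(abs(X+.06)<.018)&(Z>lo)&(Z<hi)
        if m.sum()>3:print(n,"short",lo,m.sum(),"x%.4f [%.4f %.4f] y%.4f z%.4f"%(X[m].mean(),X[m].min(),X[m].max(),Y[m].mean(),Z[m].mean()))
    m=near&(Z>-.03)&(Z<.03);print(n,"xmin %.4f xmax %.4f"%(X[m].min(),X[m].max()))
    # head
    h=(abs(P[...,2]-.074)<.006)&(np.hypot(P[...,0]-.556,P[...,1]+.131)<.03);v,w=np.nonzero(h)
    print(n,"head px",w.min(),w.max(),v.min(),v.max(), "pred socket px",proj(c,SOC),"pred foot px",proj(c,g0-.06*u-[0,0,.06]),"bend",proj(c,g0-.06*u))
E
```

```text
pred bend [ 0.55691559 -0.13164384  0.17565124] foot [ 0.55691559 -0.13164384  0.11565124]
t long -0.08 8 x-0.0667 y0.0015 z-0.0145 zmax-0.0053
t long -0.065 56 x-0.0577 y-0.0005 z0.0011 zmax0.0060
t long -0.05 47 x-0.0426 y0.0000 z0.0047 zmax0.0080
t long -0.035 41 x-0.0286 y-0.0001 z0.0041 zmax0.0077
t long 0.08 9 x0.0974 y0.0064 z-0.0000 zmax0.0014
t long 0.1 8 x0.1053 y0.0053 z0.0000 zmax0.0034
t short -0.02 28 x-0.0611 [-0.0686 -0.0450] y-0.0007 z-0.0052
t short -0.04 4 x-0.0645 [-0.0683 -0.0574] y0.0000 z-0.0361
t xmin -0.0686 xmax 0.1093
t head px 423 435 204 215 pred socket px [429.10571383 209.54401018] pred foot px [433.45529982 205.08406572] bend [440.12574824 198.80212644]
s long -0.065 36 x-0.0562 y-0.0029 z0.0024 zmax0.0073
s long 0.02 115 x0.0371 y-0.0017 z0.0029 zmax0.0067
s long 0.05 138 x0.0652 y-0.0016 z0.0023 zmax0.0059
s long 0.08 119 x0.0926 y-0.0016 z0.0014 zmax0.0051
s long 0.1 63 x0.1063 y-0.0017 z0.0010 zmax0.0044
s short -0.02 11 x-0.0597 [-0.0658 -0.0538] y-0.0039 z-0.0043
s xmin -0.0658 xmax 0.1121
s head px 399 411 260 270 pred socket px [404.33879088 263.02728781] pred foot px [407.82405351 252.75911913] bend [412.54092821 237.12085244]
```

The key sits as predicted: bend at -60 mm, end at +110 mm, with about 1.3° of droop at the long end, which I'll compensate. Next I'll refine the head centre, lower the key and feel for the socket.

```bash
cat > ins.py <<'E'
from h import *
def go(phi,z,soc,tilt,rate=.05):
    p,r=hold(phi,z,soc=soc,tilt=tilt);manip.move_linear(p,rate=rate,rot=r);return manip.state()
def fz(s): return s["contact_force"][2]
E
python3 - <<'E'
from ins import *
import pickle
for n in("top0","side0"):
    c=pickle.load(open(n+".pkl","rb"));P=cloud(c)
    h=(P[...,2]>.0705)&(P[...,2]<.08)&(np.hypot(P[...,0]-.556,P[...,1]+.131)<.025)
    v,u=np.nonzero(h);(cx,cy),rad=cv2.minEnclosingCircle(np.stack([u,v],1).astype(np.float32))
    q=P[h];print(n,h.sum(),ray(c,cx,cy,.074),rad,(q.max(0)+q.min(0))/2,q.max(0)-q.min(0))
manip.set_gripper(0,60)
tl=np.radians(-1.3);f=np.radians(-92)
s=go(f,.085,SOC,tl);st();f0=fz(s)
for z in np.arange(.079,.0695,-.001):
    s=go(f,z,SOC,tl,.02);print("%.4f"%z,"act",s["tool_pos"].round(4),s["contact_force"].round(1),"%.1f"%s["clock"])
    if fz(s)-f0>3:break
E
```

```text
top0 77 [ 0.55584549 -0.13223264  0.074     ] 6.041623115539551 [ 0.55634623 -0.13235557  0.07437095] [0.02774099 0.02670561 0.00760136]
side0 99 [ 0.55553962 -0.13463961  0.074     ] 6.726912021636963 [ 0.55620153 -0.13445472  0.07445034] [0.02965179 0.02907185 0.0079005 ]
 t10.9 [ 0.5537 -0.1916  0.1259] F [ 0.1  0.6 -1.7] M [ 0.    0.08 -0.01] w0.0123
0.0790 act [ 0.5535 -0.1917  0.1198] [ 0.3 -0.8 -3.4] 11.4
0.0780 act [ 0.5536 -0.1917  0.119 ] [ 1.   0.7 -1.8] 11.6
0.0770 act [ 0.5536 -0.1917  0.1179] [ 0.4  0.3 -1.9] 11.9
0.0760 act [ 0.5536 -0.1917  0.1169] [-0.5 -0.8 -2. ] 12.1
0.0750 act [ 0.5535 -0.1917  0.1159] [ 0.3 -0.2 -2.3] 12.4
0.0740 act [ 0.5535 -0.1917  0.1149] [-0.1  0.1 -2.8] 12.6
0.0730 act [ 0.5536 -0.1917  0.1139] [-0.1  0.2 -3.2] 12.9
0.0720 act [ 0.5537 -0.1918  0.1131] [ 0.3  0.4 -0.3] 13.1
0.0710 act [ 0.5537 -0.1919  0.1122] [-0.4 -0.  -1.5] 13.4
0.0700 act [ 0.554  -0.1922  0.1115] [ 0.1 -2.   1.3] 13.6
```

```bash
python3 - <<'E'
from ins import *
tl=np.radians(-1.3);soc=np.array([.5560,-.1328,.074])
go(np.radians(-92),.0745,soc,tl,.03)
z=.0725;f0=-2.2
for a in [-92,-89,-86,-83,-80,-77,-80,-84,-88,-92,-95,-98,-101,-104,-107,-110,-113,-116]:
    s=go(np.radians(a),z,soc,tl,.04)
    for k in range(6):
        F=fz(s)-f0
        if F<2.5: z-=.0008
        elif F>6: z+=.0006
        else: break
        s=go(np.radians(a),z,soc,tl,.03)
    print(a,"z%.4f"%z,"act%.4f"%(s["tool_pos"][2]-.041),s["contact_force"].round(1),s["moment"].round(2),"%.1f"%s["clock"])
    if z<.066:break
    if s["clock"]>28:break
E
```

```text
-92 z0.0677 act0.0676 [ 0.3  0.1 -3.1] [0.09 0.17 0.03] 15.7
-89 z0.0629 act0.0628 [ 0.1  0.2 -1.6] [0.09 0.09 0.01] 17.4
```

```bash
python3 - <<'E'
from ins import *
import pickle
tl=np.radians(-1.3);soc=np.array([.5560,-.1328,.074])
a=np.radians(-90);f0=-2.2
for z in np.arange(.0615,.0525,-.001):
    s=go(a,z,soc,tl,.03);print("%.4f"%z,"act%.4f"%(s["tool_pos"][2]-.041),s["tool_pos"].round(4)[:2],s["contact_force"].round(1),s["moment"].round(2),"%.1f"%s["clock"])
    if fz(s)-f0>6:break
out=[]
for n in("top","side"):
    c=cap(n);u,v=proj(c,[.556,-.15,.11]).astype(int)
    out.append(cv2.resize(c["image"][v-60:v+60,u-50:u+50],(400,480),interpolation=2))
cv2.imwrite("pics/in.png",np.hstack(out))
E
```

```text
0.0615 act0.0613 [ 0.5558 -0.1932] [-0.4  0.7 -2.7] [0.04 0.03 0.02] 17.7
0.0605 act0.0604 [ 0.5559 -0.1932] [-0.7  0.6 -1.5] [0.1  0.14 0.03] 17.9
0.0595 act0.0595 [ 0.556  -0.1932] [-0.   0.8 -2.9] [0.07 0.12 0.02] 18.2
0.0585 act0.0584 [ 0.556  -0.1932] [-0.2  0.4 -2.2] [0.1  0.15 0.1 ] 18.4
0.0575 act0.0574 [ 0.5559 -0.1932] [-0.5  0.8 -0.7] [0.1  0.14 0.04] 18.7
0.0565 act0.0564 [ 0.5559 -0.1932] [-0.4  0.1 -1.6] [0.11 0.13 0.02] 18.9
0.0555 act0.0554 [ 0.556  -0.1932] [-0.7  0.7 -2.4] [0.17 0.13 0.09] 19.2
0.0545 act0.0548 [ 0.5562 -0.1935] [-0.6  0.3 -0. ] [-0.01  0.27  0.08] 19.4
0.0535 act0.0543 [ 0.5565 -0.1938] [-1.5 -1.9  3.8] [-0.24  0.37  0.03] 19.7
```

View pics/in.png

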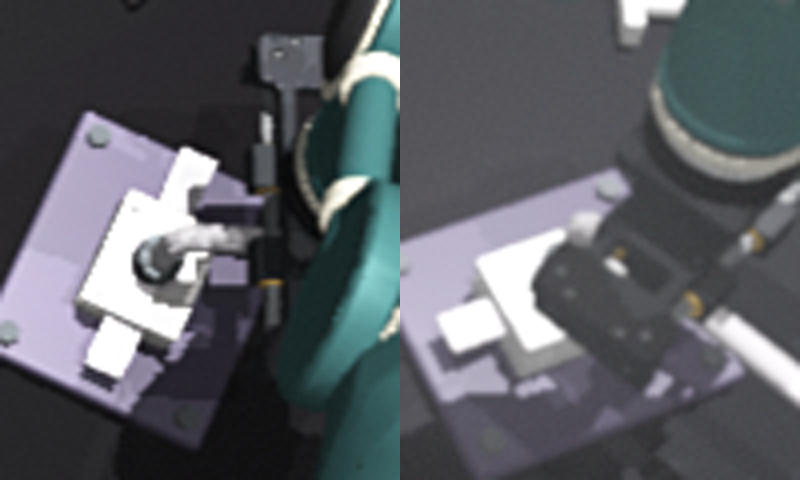

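The foot met the bottom at z≈0.055 (0.056 expected), so it is fully seated. Now I'll open the fingers, slide them out along the long arm, cage it at r=140 mm and push clockwise while watching the force.

```bash
cat > turn.py <<'E'
from h import *
C=np.array([.5560,-.1330,0]);RR=.14
def pose(phi,z,r=RR):
    Rt=tool(U(phi+np.pi)[:2],0)@FL
    return C+r*U(phi)+[0,0,z],R.from_matrix(Rt).as_rotvec()
def step(deg,z,r=RR,rate=.05):
    p,q=pose(np.radians(deg),z,r);manip.move_linear(p,rate=rate,rot=q)
def torque(n=3):
    F=[]
    for _ in range(n): F.append(manip.state()["contact_force"]);manip.dwell(.02)
    s=manip.state();d=s["tool_pos"]-C;F=np.mean(F,0);return (d[0]*F[1]-d[1]*F[0]),F,np.degrees(np.arctan2(d[1],d[0])),s["clock"]
E
python3 - <<'E'
from turn import *
manip.set_gripper(.032,20);st("open")
step(-90,.078,rate=.08);st("slid")
c=cap("top");P=cloud(c)
L=P-C;r=np.hypot(L[...,0],L[...,1]);m=(c["image"].min(2)>100)&(r<.18)&(r>.02)&(P[...,2]>.08)&(P[...,2]<.135)&(abs(np.degrees(np.arctan2(L[...,1],L[...,0]))+90)<15)
for lo in np.arange(.02,.18,.02):
    k=m&(r>lo)&(r<lo+.02)
    if k.sum()>3:q=P[k].mean(0);print("r%.2f"%lo,k.sum(),q.round(4),np.degrees(np.arctan2(*(q-C)[1::-1])).round(1))
manip.set_gripper(.018,20);st("cage");print(torque())
E
```

```text
open t20.3 [ 0.5559 -0.193   0.0943] F [-0.   0.1  0.2] M [-0.03  0.08 -0.01] w0.0321
slid t21.4 [ 0.556  -0.2726  0.078 ] F [ 0.3 -0.1  0.8] M [-0.07  0.02  0.02] w0.0322
r0.02 50 [ 0.5562 -0.1633  0.1177] -89.6
r0.04 55 [ 0.5575 -0.1834  0.1144] -88.3
r0.06 52 [ 0.5575 -0.2028  0.1123] -88.7
r0.08 49 [ 0.5587 -0.2229  0.1094] -88.3
r0.10 44 [ 0.5585 -0.2414  0.1062] -88.7
r0.12 4 [ 0.5606 -0.2616  0.1035] -88.0
cage t21.9 [ 0.5561 -0.2728  0.0781] F [0.7 0.5 0.1] M [ 0.01 -0.04 -0.01] w0.0179
(np.float64(0.019925968874133514), array([ 0.14227622,  0.28919561, -0.39554818]), np.float64(-89.96272272190991), 21.9417)
```

```bash
python3 - <<'E'
from turn import *
a=-90.;log=[]
while a>-176:
    t=log[-1][1] if log else 0
    da=2 if a>-125 and t<1.5 else (.8 if t<1.5 else .35)
    a-=da;step(a,.078,rate=.06)
    t,F,ang,ck=torque(2);log.append((a,t));print("%.1f act%.1f T%.2f F%s t%.1f"%(a,ang,t,F.round(1),ck))
    if t>1.75 or ck>50:break
E
```

```text
-92.0 act-91.9 T0.12 F[0.9 0.8 0.4] t22.2
-94.0 act-93.8 T0.18 F[1.4 1.2 0.4] t22.5
-96.0 act-95.7 T0.36 F[ 2.6 -0.2  0.1] t22.8
-98.0 act-97.6 T0.55 F[4.  0.1 1.5] t23.1
-100.0 act-99.3 T0.78 F[5.8 0.5 1.9] t23.4
-102.0 act-101.0 T1.08 F[ 7.8 -0.3  1.1] t23.6
-104.0 act-102.9 T1.08 F[ 7.9 -0.1  0.4] t23.9
-106.0 act-104.9 T1.05 F[7.9 0.5 1. ] t24.2
-108.0 act-106.9 T1.13 F[ 8.  -1.3  1.4] t24.5
-110.0 act-108.8 T1.06 F[ 7.9 -0.4  1.1] t24.8
-112.0 act-110.8 T1.07 F[ 7.9 -0.7  1. ] t25.1
-114.0 act-112.8 T1.08 F[ 7.9 -1.   1.1] t25.3
-116.0 act-114.8 T1.18 F[ 8.5 -1.6  0.5] t25.6
-118.0 act-116.7 T1.15 F[ 8.3 -1.9  0.7] t25.9
-120.0 act-118.7 T1.02 F[ 7.1 -2.2  0.5] t26.2
-122.0 act-120.7 T1.22 F[ 8.4 -2.9  1.2] t26.5
-124.0 act-122.7 T1.13 F[ 7.7 -2.9  1.2] t26.8
-126.0 act-124.6 T1.15 F[ 6.9 -4.4  1.3] t27.0
-126.8 act-125.4 T1.10 F[ 7.2 -3.5  2.1] t27.3
-127.6 act-126.2 T1.15 F[ 6.9 -4.5  0.6] t27.6
-128.4 act-127.0 T1.12 F[ 7.  -3.9  0.9] t27.9
-129.2 act-127.8 T1.13 F[ 6.6 -4.7  1.3] t28.2
-130.0 act-128.6 T1.14 F[ 7.  -4.3  0.7] t28.5
-130.8 act-129.4 T1.20 F[ 6.7 -5.4  0.9] t2
[... 1947 characters left out ...]
 T1.17 F[ 1.5 -8.3  2.2] t40.6
-165.2 act-164.1 T1.09 F[ 1.8 -7.6  1.7] t40.9
-166.0 act-164.9 T1.21 F[ 1.1 -8.6  2.1] t41.2
-166.8 act-165.8 T1.27 F[ 1.8 -8.9  2.4] t41.5
-167.6 act-166.6 T1.14 F[ 1.2 -8.1  1.5] t41.8
-168.4 act-167.4 T1.15 F[ 1.1 -8.2  1.4] t42.1
-169.2 act-168.2 T1.17 F[ 0.9 -8.4  2. ] t42.3
-170.0 act-169.0 T1.15 F[ 1.  -8.2  2.1] t42.6
-170.8 act-169.8 T1.13 F[ 1.  -8.1  2. ] t42.9
-171.6 act-170.6 T1.06 F[ 1.5 -7.4  2.2] t43.2
-172.4 act-171.3 T1.32 F[ 1.1 -9.3  2. ] t43.5
-173.2 act-172.0 T1.43 F[  1.3 -10.2   2.3] t43.8
-174.0 act-172.6 T1.61 F[ -0.  -11.6   2.3] t44.0
-174.4 act-172.9 T1.74 F[ -0.7 -12.7   1.4] t44.3
-174.7 act-173.2 T1.77 F[  0.2 -12.7   3.1] t44.6
```

The torque rises steeply at about -172.5°, after some 71° of screw travel at a steady 1.15 N m: that is the stop. I'll press slightly further (limit 2.0 N m), then unload, open, withdraw and check.

```bash
python3 - <<'E'
from turn import *
a=-174.7
for _ in range(3):
    a-=.3;step(a,.078,rate=.06);t,F,ang,ck=torque(3);print("%.1f act%.2f T%.2f t%.1f"%(a,ang,t,ck))
    if t>1.9:break
step(-171.5,.078);print(torque())
manip.set_gripper(.034,20)
p,q=pose(np.radians(-171.5),.25);manip.move_linear(p,rate=.15);st("up")
manip.set_joints([-1.0,0.0,1.6,0,1.5,0]);st("away")
out=[]
for n in("top","side"):
    c=cap(n);P=cloud(c);L=P-C;r=np.hypot(L[...,0],L[...,1]);az=np.degrees(np.arctan2(L[...,1],L[...,0]))
    m=(c["image"].min(2)>80)&(r<.185)&(abs((az+172+180)%360-180)<20)&(P[...,2]>.07)&(P[...,2]<.14)
    for lo in(.0,.03,.06,.09,.12,.15):
        k=m&(r>lo)&(r<lo+.03)
        if k.sum()>3:e=P[k].mean(0);print(n,lo,k.sum(),e.round(4),np.degrees(np.arctan2(*(e-C)[1::-1])).round(1))
    u,v=proj(c,[.52,-.13,.08]).astype(int);out.append(cv2.resize(c["image"][v-60:v+60,u-50:u+50],(400,480),interpolation=2))
cv2.imwrite("pics/end.png",np.hstack(out))
E
```

```text
-175.0 act-173.45 T1.87 t44.9
-175.3 act-173.71 T1.89 t45.2
-175.6 act-173.97 T1.90 t45.5
(np.float64(0.952870354627452), array([ 0.99394465, -6.73227276,  1.84007731]), np.float64(-170.57737552635248), 45.9083)
up t47.6 [ 0.4167 -0.1532  0.2487] F [1.  0.1 0.8] M [0.01 0.12 0.02] w0.0338
away t49.0 [ 0.3346 -0.4739  0.405 ] F [0.3 0.2 0.6] M [-0.02  0.13 -0.06] w0.0342
top 0.0 57 [ 0.5366 -0.1363  0.1186] -170.4
top 0.03 95 [ 0.5126 -0.1459  0.1145] -163.4
top 0.06 95 [ 0.4848 -0.1569  0.1105] -161.4
top 0.09 92 [ 0.4572 -0.1679  0.1061] -160.6
top 0.12 92 [ 0.429  -0.1786  0.102 ] -160.3
top 0.15 82 [ 0.4028 -0.1889  0.0979] -159.9
side 0.03 68 [ 0.5102 -0.1497  0.1163] -159.9
side 0.06 102 [ 0.4858 -0.1595  0.1122] -159.3
side 0.09 103 [ 0.4578 -0.1707  0.1077] -159.0
side 0.12 107 [ 0.4301 -0.1812  0.1034] -159.1
side 0.15 116 [ 0.4023 -0.192   0.0986] -159.0
```

View pics/end.png

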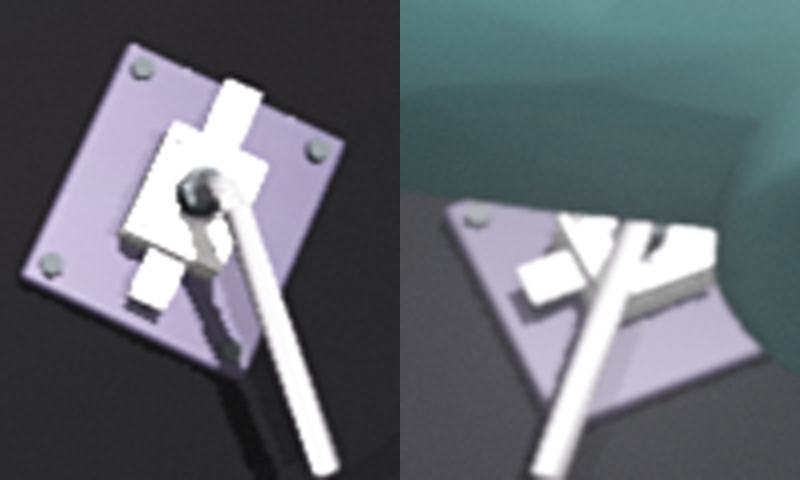

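The key stands in the screw. Its centre line extrapolates to about 0.116 m at the bend, which is full depth, and it sags about 8° as expected. Its resting azimuth went from -88.5° to -158.6°, so the screw travelled about 1.22 rad. From the clamp's yaw, assuming the socket's +x lies along the clamp's x at zero, the screw started near 0.08 rad, so it should now be at about 1.3. Handing in.

```bash
python3 - <<'E'
from h import *
print(order.close_job());st()
E
```

```text
the job is handed in; nothing more can be done
None
the job is handed in; nothing more can be done
```

The job is done and handed in. The key came out of its stand, its short arm went into the screw's socket, and the screw was turned clockwise to its stop at about 46 s. The key was left standing in the screw, and the arm was clear at about 49 s.

- **Seating:** the foot met the socket bottom at about 0.055 m (0.056 expected). At the end the bend's centre measured about 0.116 m high, which is full depth, and the key sags about 8° (10° expected).
- **Turning:** I pushed the long arm 140 mm from the bend. The torque held near 1.15 N m for about 70° (1.22 rad), then rose to 1.90 N m within 3°. I stopped there, under the 2.4 N m limit.
- **Stop:** I judged it reached from that rise. The final angle of about 1.3 rad also agrees, but it assumes the socket's +x lies along the clamp's x at zero.
- **Doubts:** the last three small steps read almost level (1.87, 1.89, 1.90 N m), which I put down to noise. After release the key sprang back about 15°, which I took as wind-up and play. Its resting angle still shows the same 70° of travel.
- **Grips and carton:** I kept the arm and key away from them. I did not measure them again at the end.

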